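Grease the guide carriage: snap the coupler onto the leaning nipple and hold it on

TASK

Take the grease coupler out of its holder block and press it squarely onto the leaning grease nipple of the guide carriage (not the upright plug), pushing the spring ring fully home so that the two catches snap in above the coupler's bead. Keep it pressed against the spring for two seconds and finish like that, still gripping the coupler and pushing, because the spring throws it off if you let go. Leave the bottle, the jar, the small box and the blower where they are.

Things in the scene. Friction and masses are not known exactly. Their poses are not given: they have to be found in the camera images.
- coupler: grease coupler, loose, 140 to 260 g, 99 mm long, standing nose down in the holder, up to 2 mm off centre, yaw varies. Origin: centre of the open mouth at its lower end; z runs up its axis. Steel tube nose, 22 mm outside, bore 12.6 mm and 40 mm deep, to z = 40, with a bead of 27 mm diameter at z = 8; flange of 42 mm diameter at z = 40 to 46; square grip above it
- coupler_grip (a point): centre of the coupler's black square grip, 69 mm above its mouth. The grip is 28 x 28 mm, faces normal to the coupler's x and y, from z = 46 to 92 mm; a 22 mm cap above it ends at 99. Grip it from above with the fingertips close over the flange: the flange keeps them from slipping down when pushing
- holder: grey block, fixed, 76 x 76 mm, 45 mm high, with an upright through hole of 31 mm diameter in which the coupler's nose stands; the coupler's flange rests on its top. Origin at the centre of its underside
- carriage: aluminium carriage on a short rail and dark base plate (100 x 130 x 8 mm), fixed; carriage 84 x 106 mm, top 45 mm above the desk. Origin: centre of the underside; the nipple leans to its -x. At x = +30 mm stands a plain upright plug, 10 mm in diameter, reaching 68 mm above the desk, which is not used
- nipple: grease nipple: steel pin of 10 mm diameter, fixed on the carriage, leaning 0.35 rad (20 degrees) from upright towards the carriage's -x. Origin on its axis at the foot of the pin, 74 mm above the desk; z runs up its axis to the tip at z = 30 mm; y is the carriage's y. A sprung brass ring surrounds it, a sprung catch stands on either side
- nipple_tip (a point): centre of the nipple's free end, 30 mm up its axis from its foot; the last 7 mm taper to 5 mm diameter
- ring (a joint): travel in m of the brass ring (27 mm diameter) along the nipple: 0 = up, top at nipple z = 14 mm; grows as the coupler's mouth pushes it down; stop at 0.014 (top at z = 0). Its spring pushes back with 6 N at 0 and 12 N at the stop. The bead meets the catches at about 0.004, needs up to 16 N in all at 0.005, is widest at 0.0065 and past them from 0.0105
- pawl_l (a joint): angle in rad of the catch on the nipple's +y side: 0 = closed, about 0.09 when the bead spreads it; springs back by itself. It is hinged 22 mm from the axis and reaches up to z = 19 mm; its roller lies at z = 15 mm, 12 mm from the axis, just outside the coupler's nose: the bead pushes it aside and it closes above the bead
- pawl_r (a joint): the same for the catch on the nipple's -y side
- oil_bottle: small brown dropper bottle with black cap, upright, diameter 25, 66 high mm; origin at the centre of its underside. A bystander: leave it
- coverslip_box: small square plastic box, 38 x 38 x 19 mm; origin at the centre of its underside. A bystander: leave it
- jar: white screw-cap jar, upright, diameter 46, 68 high mm; origin at the centre of its underside. A bystander: leave it
- blower: rubber blower bulb with a thin nozzle, lying, 49 x 120 x 49 mm; origin on its underside. A bystander: leave it

How it is judged:
By the outcome, as a careful person would: the job done as asked, in the order asked, and still so for the second after the job is handed in, while the arm keeps its last pose, push and grip.
It also fails if it takes over 48 s, if anything falls off the work surface, if the arm or the gripper's body presses on something with over 40 N, if the wrist force passes 120 N, or if a joint passes its speed limit or range.

ROBOT

A 7-joint arm with a two-finger parallel gripper is mounted at the origin on the work surface; the furniture and walls round the work are solid. World frame = base frame: x ahead of the robot, y to its left, z up, the work surface at z = 0. Lengths are in m, angles in degrees, forces in N, time in s.
With the tool pointing down it reaches from about 0.4 to 0.875 m from the base axis. Payload 4.4 kg.
Tool frame: the origin (TCP) lies at the centre of the arm's flange, where the gripper is bolted on; the fingertips stand 173 mm ahead of it and the grasp point (between the pads) lies 155 mm ahead of it; z points along the fingers, y is the line along which they close (so a half turn about z gives the same grasp; the last joint's range is limited). The gripper opens to 85 mm and grips with 20 to 120 N. Pads are 22 mm wide; open, the fingers measure 114 mm over their backs; the gripper's body (76 mm by 85 mm) begins 54 mm behind the grasp point. The pads swing forward as they close: fully open they stand 13 mm farther back than shut.
Start: joints at [-77.051, 36.005, 2.206, 86.941, -1.547, 57.084, -1.146], TCP at [0.187, 0.623, 0.405] pointing down, gripper open.
Joint ranges: [-175.42, 175.42], [-21.48, 121.26], [-71.46, 75.88], [10.55, 141.38], [-63.04, 243.04], [13.31, 113.54], [-168.57, 168.57]. Speed limits (degrees/s): [147.25, 147.25, 180, 180, 180, 180, 180].

INTERFACE

Orientations are given as a 3x3 rotation matrix whose columns are the frame's x, y, z axes.
In Python, from rig import read_state, get_image, job_done, models gives the robot as it stands. The module is installed in compiled form; this text tells all that it offers.
- The arm moves only by the tool arm_command, never from a script. Its argument "commands" is text: rows parted by semicolons, each of 4 numbers parted by spaces: the shift along the tool's x, y, z in mm, then the turn about the tool's z in degrees. In form: dx dy dz spin; .... A call has 1 to 12 rows; each row shifts and turns the commanded pose from where the row before left it, along the tool's axes as they then stand; what a row does not reach is not made up. A row lasts 1/12 s, in which the tool goes at most 41.7 mm and 7.16 degrees, less where a joint would pass 70% of its speed; a pose out of reach is approached as far as the arm can. A call is refused whole if a number of a shift passes 41.7 or a number of a turn 7.16, either way. A call with a gripper value outside its range is refused whole. "claw" is the closure, from -1 (fully open) to 1 (shut), set as the call begins (left out, the last holds). The fingers move at their own pace and stop on an object; "squeeze" is the grip in N (left out, the last holds). Time passes only in rows, so rows that do not move let the fingers close. It gives the time, the measured TCP pose, the force, the opening and the grip force at its end, in the units of the state.
- read_state(): the state, without advancing time (a new reading comes with each control period).
- get_image(name): name is "scene" or "top" or "wrist"; returns a dict with "frame" (480x640x3 uint8, red, green, blue), "range_z" (480x640 float32, m along the optical axis (not along the pixel's ray), 0 where there is no reading), "fovy" (degrees; the focal length in pixels is half the picture's height over the tangent of half this angle, whatever the lens; pixels are square), "cx", "cy" (the principal point, pixels), "k1" (the pictures are not rectified: a ray, as slopes to the right and down, at radius r is drawn at 1 + k1 r^2 times it, then the intrinsics apply), "world_from_camera" (4x4, takes a point from camera to world coordinates). Camera axes: x right, y down, z forward; pixel columns grow to the right and rows downward; lengths in m; the calibration is good to about 2 mm. A picture is of the moment at which its call begins.
- job_done(): hands the job in; it is judged then, once.
Trained networks look in the newest picture that a camera, given by its name, has taken for a name from the list of things; names that differ only in an ending like _2 or _b are one class to them, and where a whole thing is asked for, a point or a joint stands for the part that bears it (a point fixed in the world has none). Each returns a list of dicts, best first, with "score" (0 to 1); they miss things now and then, are a little off and sometimes report something else, mostly with a low value. They report only what shows in the picture. A call takes as long as a camera call.
- models.recognise(target, camera): "extent" ([left, top, right, bottom] in pixels, round what is visible of it).
The state is a dict: "time": time; "joints": joint angles; "dq": joint speeds; "effort": joint torques, N m; "eef_pos": TCP position; "tcp_rot": TCP orientation; "force": force on the tool from outside, world axes, zero at the start; "torque": the same for the moment, N m; "gripper_width": finger opening in m; "finger_force": force on a finger pad.
Only numpy, scipy, OpenCV 4.12 (cv2) and the standard library are available. Lean on these libraries where they do the work, as an engineer would, in place of code of your own. Each camera call takes 0.05 s, during which the arm holds its last target. There are 200 camera calls.

## Working session

There is one attempt and no reset: what is moved stays moved. The work goes in short steps, Python scripts to look and compute and a tool call to move; the robot and the scene stay as the last step left them, time stands still between calls to the robot, and variables do not carry over. Pictures are saved under pics/ and viewed, at most 10 in all, crops included, and the job is handed in when it is done.

Besides the shell and the picture viewer there is one more tool, called after "Emit:" by a JSON object that holds its "op" and its "data", one argument or row to a line. arm_command: Moves the arm, as the interface text tells. Its arguments: {"type":"object","properties":{"commands":{"type":"string"},"claw":{"type":"number"},"squeeze":{"type":"number"}},"required":["commands"]}

```bash
mkdir -p pics; cat > h.py <<'E'
import numpy as np,cv2
from rig import read_state,get_image,job_done,models
def K(im):
    f=240/np.tan(np.radians(im['fovy']/2)); return f,im['cx'],im['cy'],im['k1']
def ray(im,u,v):
    f,cx,cy,k=K(im); a=np.array([(u-cx)/f,(v-cy)/f]); s=a.copy()
    for _ in range(20): s=a/(1+k*(s@s))
    return np.array([s[0],s[1],1.])
def world(im,u,v,z=None,d=None):
    M=np.array(im['world_from_camera']); r=M[:3,:3]@ray(im,u,v); o=M[:3,3]
    return o+r*(d if d is not None else (z-o[2])/r[2])
def cloud(im):
    f,cx,cy,k=K(im); v,u=np.mgrid[:480,:640]; a=np.stack([(u-cx)/f,(v-cy)/f],-1); s=a.copy()
    for _ in range(20): s=a/(1+k*(s**2).sum(-1,keepdims=True))
    d=im['range_z'][...,None]; P=np.concatenate([s*d,d],-1); M=np.array(im['world_from_camera'])
    return P@M[:3,:3].T+M[:3,3]
def proj(im,p):
    M=np.linalg.inv(np.array(im['world_from_camera'])); q=M[:3,:3]@np.array(p)+M[:3,3]; s=q[:2]/q[2]
    f,cx,cy,k=K(im); return s*(1+k*(s@s))*f+[cx,cy]
def save(im,n): cv2.imwrite('pics/'+n+'.png',im['frame'][...,::-1])
E
python3 - <<'E'
from h import *
np.set_printoptions(precision=4,suppress=True)
s=read_state(); print(s['eef_pos'],s['tcp_rot'],s['force'],s['time'])
fr=[]
for c in ['scene','top']:
    im=get_image(c); fr.append(im['frame']); C=cloud(im); print(c,im['fovy'],np.array(im['world_from_camera'])[:3,3])
    for t in ['coupler','coupler_grip','holder','carriage','nipple','nipple_tip','ring','oil_bottle','jar','blower','coverslip_box']:
        for r in models.recognise(t,c)[:2]:
            e=r['extent']; u,v=int((e[0]+e[2])/2),int((e[1]+e[3])/2); print(t,round(r['score'],2),np.round(e),C[v,u])
cv2.imwrite('pics/a.png',cv2.resize(np.vstack(fr)[...,::-1],(400,600)))
save(im,'top'); im=get_image('scene'); save(im,'scene')
E
```

```text
[0.1869 0.6223 0.4038] [[-0.9577  0.2877 -0.0005]
 [ 0.2877  0.9577 -0.0018]
 [ 0.     -0.0019 -1.    ]] [ 0.0184  0.4097 -0.1384] 0.0
scene 55.97741797213484 [-0.0537 -0.4042  0.5943]
coupler 0.86 [362. 302. 392. 341.] [ 0.4094 -0.152   0.0819]
coupler_grip 0.76 [364. 302. 391. 342.] [ 0.4103 -0.1516  0.0788]
holder 0.67 [350. 312. 409. 374.] [ 0.4034 -0.1616  0.043 ]
carriage 0.82 [235. 214. 302. 273.] [0.5095 0.1793 0.0447]
nipple 0.84 [247. 217. 272. 241.] [0.515  0.2078 0.0697]
nipple_tip 0.55 [247. 212. 272. 239.] [0.507  0.198  0.0851]
oil_bottle 0.67 [235. 216. 304. 272.] [0.5083 0.1754 0.0443]
jar 0.94 [284. 193. 297. 229.] [0.6462 0.2333 0.0429]
jar 0.62 [233. 214. 303. 272.] [0.509  0.1819 0.044 ]
blower 0.71 [364. 303. 392. 342.] [ 0.4105 -0.1534  0.0797]
blower 0.68 [184. 226. 220. 244.] [0.4506 0.3262 0.0413]
coverslip_box 0.89 [317. 306. 345. 326.] [ 0.4314 -0.0448  0.0183]
top 52.38509608873032 [0.3731 0.0424 1.0141]
coupler 0.62 [422. 290. 445. 308.] [ 0.4191 -0.1398  0.1031]
coupler_grip 0.79 [422. 290. 446. 311.] [ 0.4175 -0.1407  0.0984]
holder 0.61 [408. 276. 453. 325.] [ 0.4177 -0.1364  0.0923]
carriage 0.9 [222. 219. 291. 271.] [0.5141 0.1947 0.0915]
carriage 0.24 [235. 236. 268. 252.] [0.5165 0.2054 0.0868]
nipple 0.76 [239. 234. 265. 254.] [0.5185 0.2035 0.0871]
nipple_tip 0.91 [240. 235. 267. 255.] [0.5163 0.2011 0.0892]
ring 0.47 [240. 238. 255. 255.] [0.5108 0.2109 0.0976]
oil_bottle 0.5 [418. 237. 432. 253.] [ 0.5286 -0.1365  0.0472]
jar 0.64 [222. 169. 250. 195.] [0.6462 0.2484 0.0659]
jar 0.34 [236. 234. 268. 254.] [0.5165 0.2033 0.0872]
blower 0.9 [145. 262. 208. 284.] [0.4624 0.362  0.0449]
blower 0.54 [258. 248. 262. 251.] [0.5069 0.1891 0.0883]
coverslip_box 0.74 [358. 281. 387. 303.] [ 0.4343 -0.0339  0.0197]
```

View pics/scene.png

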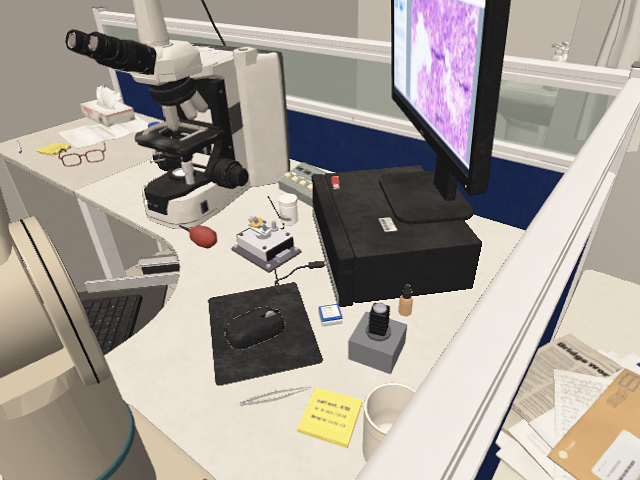

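View pics/top.png

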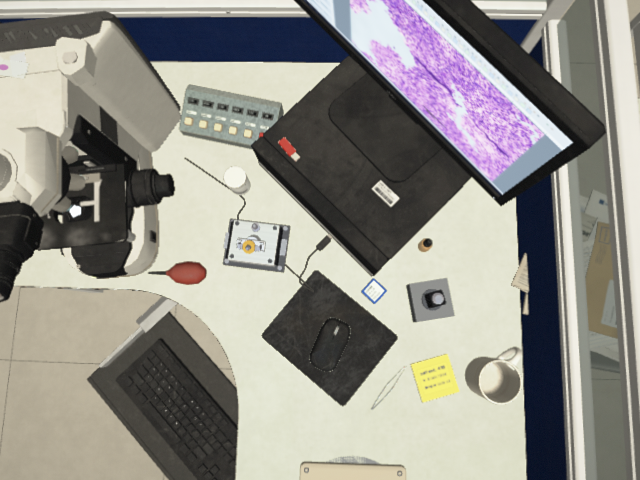

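```bash
cat >> h.py <<'E'
def plan(tgt):
    s=read_state(); R=np.array(s['tcp_rot']); p=np.array(s['eef_pos'])
    return np.round(R.T@(np.array(tgt)-p)*1000,1)
E
python3 - <<'E'
from h import *
np.set_printoptions(precision=3,suppress=True)
T=get_image('top'); Cs=[cloud(T),cloud(get_image('scene'))]
A=np.vstack([c[im>0] for c,im in zip(Cs,[T['range_z'],get_image('scene')['range_z']])])
for x in np.arange(.15,.85,.1):
    print(round(x,2),[ (lambda q: round(float(q.max()),2) if len(q) else None)(A[(abs(A[:,0]-x)<.05)&(abs(A[:,1]-y)<.05)&(A[:,2]<1.)][:,2]) for y in np.arange(-.2,.75,.1)])
print('cols y',np.arange(-.2,.75,.1))
h=Cs[0]
# carriage/holder top planes
def rect(c,z0,z1,r):
    m=(h[...,2]>z0)&(h[...,2]<z1)&(abs(h[...,0]-c[0])<r)&(abs(h[...,1]-c[1])<r)
    P=h[m]; R=cv2.minAreaRect((P[:,:2]*1000).astype(np.float32)); return R,len(P)
print('holder',rect((.415,-.14),.036,.055,.06)); print('carr',rect((.515,.2),.035,.053,.08))
print('grip',rect((.415,-.14),.08,.12,.06))
w=get_image('wrist'); M=np.array(w['world_from_camera']); print(M,w['fovy'])
E
```

```text
0.15 [0.01, 0.02, 0.02, 0.01, 0.01, -0.09, -0.09, -0.09, -0.11, None]
0.25 [0.1, 0.02, 0.04, 0.03, 0.01, 0.0, -0.09, -0.07, -0.08, None]
0.35 [0.1, 0.05, 0.04, 0.04, 0.01, 0.01, 0.46, 0.46, -0.75, -0.75]
0.45 [0.11, 0.12, 0.12, 0.02, 0.08, 0.05, 0.46, 0.46, 0.21, 0.0]
0.55 [0.57, 0.56, 0.13, 0.12, 0.1, 0.05, 0.42, 0.5, 0.26, 0.12]
0.65 [0.57, 0.57, 0.13, 0.13, 0.13, 0.07, 0.39, 0.41, 0.36, 0.0]
0.75 [0.13, 0.57, 0.56, 0.13, 0.13, 0.05, 0.38, 0.38, 0.47, 0.36]
cols y [-0.2 -0.1  0.   0.1  0.2  0.3  0.4  0.5  0.6  0.7]
holder (((421.5379638671875, -149.2422332763672), (76.34647369384766, 77.44039154052734), 10.278886795043945), 1257)
carr (((528.3995971679688, 208.80523681640625), (106.6978988647461, 84.45000457763672), 84.18836212158203), 1702)
grip (((421.47552490234375, -148.55972290039062), (28.29098129272461, 28.578950881958008), 17.224754333496094), 250)
[[ 0.288  0.915  0.282  0.115]
 [ 0.958 -0.275 -0.085  0.645]
 [ 0.     0.295 -0.956  0.373]
 [ 0.     0.     0.     1.   ]] 62.56960993636899
```

Emit:
{"op": "arm_command", "data": {
  "commands": "0 0 -40 0;0 0 -40 0;0 0 -40 0;0 0 -40 0;0 0 -40 0;0 0 -40 0;0 0 -30 0"
}}

```text
time: 2.03
eef_pos: [0.1868, 0.6218, 0.6789]
tcp_rot: [[-0.958, 0.288, 0.001], [0.288, 0.958, 0.004], [0.0, 0.004, -1.0]]
force: [0.3, 1.5, 0.0]
gripper_width: 0.0853
finger_force: 0.0
```

Emit:
{"op": "arm_command", "data": {
  "commands": "-21.7 -31.7 0 0;-21.7 -31.7 0 0;-21.7 -31.7 0 0;-21.7 -31.7 0 0;-21.7 -31.7 0 0;-21.7 -31.7 0 0;-21.7 -31.7 0 0;-21.7 -31.7 0 0"
}}

```text
time: 2.7
eef_pos: [0.2804, 0.3275, 0.6749]
tcp_rot: [[-0.958, 0.288, 0.0], [0.288, 0.958, 0.001], [0.0, 0.001, -1.0]]
force: [0.5, 0.7, 0.3]
gripper_width: 0.0853
finger_force: 0.0
```

```bash
python3 - <<'E'
from h import *
s=read_state(); print(s['time'],s['joints'],s['eef_pos'],s['force'],s['tcp_rot'])
for t in [(.40,.0,.60),(.4215,-.1486,.45)]: print(plan(t))
E
```

```text
2.7 [-60.76513026   5.08443597   8.56288957  91.27528255  -0.77417193
  83.66257954  21.13487479] [0.28040123 0.32752453 0.67486884] [0.53858132 0.73817483 0.31795752] [[-9.57748802e-01  2.87605978e-01  1.86023700e-04]
 [ 2.87606038e-01  9.57748600e-01  6.21032041e-04]
 [ 4.48588962e-07  6.48294233e-04 -9.99999790e-01]]
[-208.7 -279.3   74.7]
[-272.1 -415.6  224.6]
```

Emit:
{"op": "arm_command", "data": {
  "commands": "-23.2 -31 8.3 0;-23.2 -31 8.3 0;-23.2 -31 8.3 0;-23.2 -31 8.3 0;-23.2 -31 8.3 0;-23.2 -31 8.3 0;-23.2 -31 8.3 0;-23.2 -31 8.3 0;-23.2 -31 8.3 0"
}}

```text
time: 3.45
eef_pos: [0.3998, 0.0004, 0.6001]
tcp_rot: [[-0.958, 0.287, 0.001], [0.287, 0.958, 0.001], [-0.001, 0.001, -1.0]]
force: [1.2, 0.9, 0.2]
gripper_width: 0.0855
finger_force: 0.0
```

Emit:
{"op": "arm_command", "data": {
  "commands": "-10.6 -22.7 30 0;-10.6 -22.7 30 0;-10.6 -22.7 30 0;-10.6 -22.7 30 0;-10.6 -22.7 30 0;-10.6 -22.7 30 0;0 0 0 0;0 0 0 0"
}}

```text
time: 4.12
eef_pos: [0.4211, -0.1475, 0.4188]
tcp_rot: [[-0.957, 0.292, -0.004], [0.292, 0.957, -0.0], [0.004, -0.001, -1.0]]
force: [-0.5, 0.4, -0.1]
gripper_width: 0.0853
finger_force: 0.0
```

```bash
python3 - <<'E'
from h import *
np.set_printoptions(precision=3,suppress=True)
s=read_state(); print(s['time'],s['joints'],s['eef_pos'],s['force'])
w=get_image('wrist'); save(w,'w1'); h=cloud(w)
def rect(c,z0,z1,r):
    m=(h[...,2]>z0)&(h[...,2]<z1)&(abs(h[...,0]-c[0])<r)&(abs(h[...,1]-c[1])<r)&(w['range_z']>0)
    P=h[m]; return cv2.minAreaRect((P[:,:2]*1000).astype(np.float32)),len(P)
c=(.4215,-.1486)
print('holder',rect(c,.04,.048,.06)); print('grip',rect(c,.083,.094,.03)); print('cap',rect(c,.095,.103,.03))
print(plan([*c,.4]))
E
```

```text
4.1167 [-10.021  21.295  34.804 117.44  -16.556  46.229 107.619] [ 0.421 -0.147  0.419] [-0.54   0.387 -0.1  ]
holder (((423.0106201171875, -147.72813415527344), (76.09283447265625, 76.08053588867188), 10.685832977294922), 5010)
grip (((422.527587890625, -147.5430450439453), (28.442434310913086, 28.63678550720215), 17.6712703704834), 191)
cap (((422.40380859375, -147.5142822265625), (26.936115264892578, 27.150741577148438), 16.827871322631836), 932)
[-0.5 -2.1 19.9]
```

View pics/w1.png

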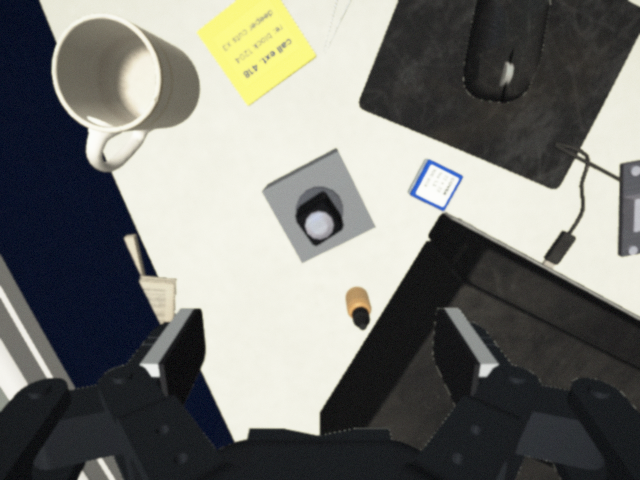

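Emit:
{"op": "arm_command", "data": {
  "commands": "0 0 0 -7;0 0 0 -7;0 0 0 -7;0 0 0 -7;0 0 0 -6.2;0 0 0 0;0 0 0 0"
}}

```text
time: 4.75
eef_pos: [0.4221, -0.1454, 0.4213]
tcp_rot: [[-0.954, -0.3, 0.003], [-0.3, 0.954, 0.0], [-0.003, -0.001, -1.0]]
force: [-0.9, 0.7, 0.6]
gripper_width: 0.0856
finger_force: 0.0
```

```bash
python3 - <<'E'
from h import *
np.set_printoptions(precision=3,suppress=True)
s=read_state(); print(s['time'],s['joints'],s['eef_pos']); R=np.array(s['tcp_rot']); print(R)
w=get_image('wrist'); h=cloud(w); t=get_image('top'); A=np.vstack([cloud(t)[t['range_z']>0],h[w['range_z']>0]])
c=np.array([.4225,-.1475,0]); L=(A-c)@R[:,:2]*1000; d=np.hypot(*L.T)
m=(A[:,2]>.09)&(A[:,2]<.3)&(d>35)&(d<140)
i=np.argsort(d[m])[:400:40]; print(np.c_[L[m][i],A[m][i,2]*1000])
def rect(c,z0,z1,r):
    m=(h[...,2]>z0)&(h[...,2]<z1)&(abs(h[...,0]-c[0])<r)&(abs(h[...,1]-c[1])<r)&(w['range_z']>0)
    P=h[m]; return cv2.minAreaRect((P[:,:2]*1000).astype(np.float32)),len(P)
print('grip',rect(c,.083,.094,.03)); print('cap',rect(c,.095,.103,.03)); print('holder',rect(c,.04,.048,.06))
print(np.degrees(np.arctan2(R[1,0],R[0,0])),plan([.4225,-.1475,.228]))
E
```

```text
4.75 [ -3.61   19.569  25.297 117.203 -11.695  45.433 136.072] [ 0.422 -0.145  0.421]
[[-0.954 -0.3    0.003]
 [-0.3    0.954  0.   ]
 [-0.003 -0.001 -1.   ]]
[[ -0.61  -39.526 297.855]
 [ -0.395 -39.97  279.922]
 [ -2.801 -39.945 280.84 ]
 [  0.634 -40.086 279.197]
 [  2.469 -40.054 264.885]
 [  1.166 -40.139 292.994]
 [  6.32  -39.685 294.945]
 [  3.965 -40.018 297.232]
 [  1.713 -40.202 295.122]
 [ -4.951 -39.956 280.506]]
grip (((422.6711730957031, -147.88319396972656), (28.309284210205078, 27.99186897277832), 17.46858787536621), 163)
cap (((422.5090637207031, -147.89376831054688), (26.91162109375, 26.379411697387695), 16.79604148864746), 930)
holder (((423.2420654296875, -147.6611328125), (75.96644592285156, 76.29376220703125), 10.469586372375488), 5069)
-162.56692562865052 [  0.3  -1.8 192.8]
```

Emit:
{"op": "arm_command", "data": {
  "commands": "0 0 30 0;0 -1 30 0;0 -1 30 0;0 0 10 0;0 0 0 0"
}}

```text
time: 5.27
eef_pos: [0.4216, -0.1476, 0.318]
tcp_rot: [[-0.954, -0.299, -0.005], [-0.299, 0.954, 0.001], [0.004, 0.002, -1.0]]
force: [-0.1, -0.5, 1.0]
gripper_width: 0.0854
finger_force: 0.0
```

```bash
python3 - <<'E'
from h import *
np.set_printoptions(precision=1,suppress=True)
s=read_state(); R=np.array(s['tcp_rot'])
w=get_image('wrist'); h=cloud(w); t=get_image('top'); C=np.vstack([cloud(t)[t['range_z']>0],h[w['range_z']>0]])
c=np.array([.4225,-.1475,0]); L=(C-c)@R[:,:2]*1000; d=np.hypot(*L.T)
m=(C[:,2]>.06)&(C[:,2]<.14)&(d>35)&(d<160)
i=np.argsort(d[m])[::60][:14]; print(np.c_[L[m][i],C[m][i,2]*1000])
m=(h[...,2]>.083)&(h[...,2]<.103)&(abs(h[...,0]-c[0])<.03)&(abs(h[...,1]-c[1])<.03)
print(cv2.minAreaRect((h[m][:,:2]*1000).astype(np.float32)),plan([.4225,-.1478,.228]),s['time'])
E
```

```text
[[-103.5  -27.6   65.1]
 [-107.3  -23.6   64.5]
 [ -95.5   57.5  114.5]
 [ -99.2   51.9   90.1]
 [ -95.9   58.2  116.3]
 [ -97.1   56.3   82.9]
 [ -96.3   57.9   74.6]
 [ -98.6   54.    85.6]
 [ -98.    55.2   65.4]
 [ -94.5   61.2   79.7]
 [-102.8   46.1   81.6]
 [-108.7  -29.7   64.9]
 [ -94.2   62.    79.1]
 [ -98.7   54.5  103.7]]
((422.16668701171875, -147.9320068359375), (28.105802536010742, 28.070064544677734), 16.980501174926758) [-0.1  0.4 92.2] 5.2667
```

Emit:
{"op": "arm_command", "data": {
  "commands": "0 0 25 0;0 0 25 0;0 0 22 0;0 0 14 0;0 0 5 0;0 0 0 0;0 0 0 0"
}}

```text
time: 5.95
eef_pos: [0.4229, -0.1484, 0.23]
tcp_rot: [[-0.954, -0.3, 0.002], [-0.3, 0.954, -0.001], [-0.001, -0.001, -1.0]]
force: [1.1, 0.7, 0.2]
gripper_width: 0.0853
finger_force: 0.0
```

Emit:
{"op": "arm_command", "data": {
  "commands": "0 0 0 0;0 0 0 0;0 0 0 0;0 0 0 0;0 0 0 0;0 0 0 0;0 0 0 0;0 0 0 0",
  "claw": 1,
  "squeeze": 20
}}

```text
time: 6.62
eef_pos: [0.4224, -0.1482, 0.2294]
tcp_rot: [[-0.954, -0.3, 0.001], [-0.3, 0.954, 0.0], [-0.001, -0.0, -1.0]]
force: [-0.4, 0.4, 6.8]
gripper_width: 0.0278
finger_force: 23.3
```

Emit:
{"op": "arm_command", "data": {
  "commands": "0 0 -4 0;0 0 -6 0;0 0 -6 0;0 0 -6 0;0 0 -6 0;0 0 0 0;0 0 0 0"
}}

```text
time: 7.2
eef_pos: [0.4225, -0.1482, 0.2575]
tcp_rot: [[-0.954, -0.301, 0.001], [-0.301, 0.954, -0.0], [-0.001, -0.001, -1.0]]
force: [0.6, 0.4, -2.6]
gripper_width: 0.0277
finger_force: 22.4
```

Emit:
{"op": "arm_command", "data": {
  "commands": "2 0 0 0;2 0 0 0;2 0 0 0;2 0 0.3 0;2 0 0.4 0;2 0 0.5 0;2 0 0.6 0;0 0 0 0;0 0 0 0"
}}

```text
time: 7.95
eef_pos: [0.4088, -0.1527, 0.2551]
tcp_rot: [[-0.954, -0.3, -0.0], [-0.3, 0.954, -0.0], [0.0, -0.0, -1.0]]
force: [3.2, 0.7, -0.5]
gripper_width: 0.0277
finger_force: 22.2
```

```bash
python3 - <<'E'
from h import *
w=get_image('wrist'); save(w,'w2'); s=read_state(); print(s['force'],s['gripper_width'],s['finger_force'])
E
```

```text
[3.24885275 0.09134591 0.25403587] 0.028200329476030208 22.169135212898254
```

View pics/w2.png

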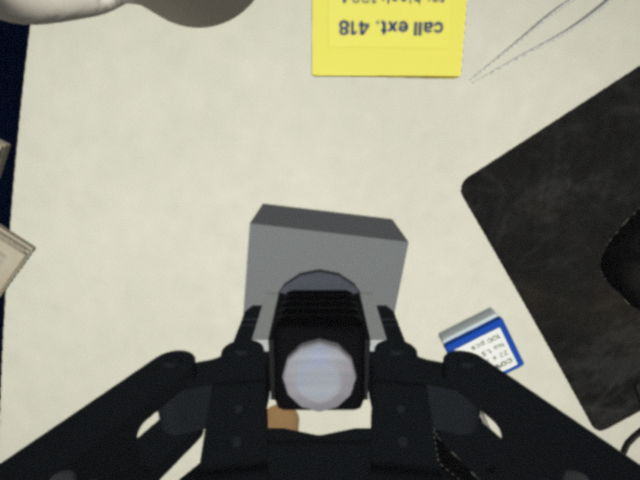

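Emit:
{"op": "arm_command", "data": {
  "commands": "2 0 0.6 0;2 0 0.6 0;2 0 0.7 0;1 0 0.4 0;0 0 0 0"
}}

```text
time: 8.42
eef_pos: [0.4019, -0.1547, 0.2528]
tcp_rot: [[-0.954, -0.3, -0.0], [-0.3, 0.954, -0.0], [0.0, 0.0, -1.0]]
force: [3.9, 0.4, -0.1]
gripper_width: 0.028
finger_force: 22.1
```

```bash
cat >> h.py <<'E'
def captilt():
    w=get_image('wrist'); s=read_state(); R=np.array(s['tcp_rot']); p=np.array(s['eef_pos'])
    L=(cloud(w)-p)@R*1000; f=w['frame'].astype(int)
    m=(np.abs(L[...,0])<40)&(np.abs(L[...,1])<10)&(L[...,2]>100)&(L[...,2]<150)&(f.min(-1)>90)&(w['range_z']>0)
    n,lab,st,cen=cv2.connectedComponentsWithStats(m.astype(np.uint8)); k=1+np.argmax(st[1:,4]); m=lab==k
    m=cv2.erode(m.astype(np.uint8),np.ones((5,5)))>0
    P=L[m]; c=np.median(P,0); 
    for _ in range(3):
        u,sv,vt=np.linalg.svd(P-P.mean(0),full_matrices=False); nn=vt[2]*-np.sign(vt[2][2]); r=(P-P.mean(0))@nn; P=P[abs(r)<2*r.std()+.2]
    return dict(n=len(P),cap=P.mean(0).round(1),axis=nn.round(3),tilt_x=np.degrees(np.arctan2(nn[0],-nn[2])).round(2),tilt_y=np.degrees(np.arctan2(nn[1],-nn[2])).round(2),rms=r.std().round(2),px=cen[k].round(),area=st[k,4],force=np.round(s['force'],1),pos=p.round(4),t=s['time'])
E
python3 -c "
from h import *
print(captilt())"
```

```text
{'n': 3013, 'cap': array([  5.3,   0.7, 127.6]), 'axis': array([ 0.304,  0.008, -0.953]), 'tilt_x': np.float64(17.71), 'tilt_y': np.float64(0.48), 'rms': np.float64(0.95), 'px': array([318., 372.]), 'area': np.int32(4041), 'force': array([4. , 0.1, 0.2]), 'pos': array([ 0.402 , -0.1547,  0.2528]), 't': 8.4667}
```

Emit:
{"op": "arm_command", "data": {
  "commands": "1.5 0 0.5 0;1.5 0 0.5 0;0 0 0 0;0 0 0 0"
}}

```text
time: 8.8
eef_pos: [0.3993, -0.1555, 0.2519]
tcp_rot: [[-0.954, -0.3, -0.0], [-0.3, 0.954, -0.0], [0.0, -0.0, -1.0]]
force: [4.3, 0.8, 1.2]
gripper_width: 0.0275
finger_force: 22.4
```

```bash
python3 -c "
from h import *
print(captilt())"
```

```text
{'n': 3083, 'cap': array([  5.8,   0.4, 127.8]), 'axis': array([ 0.343, -0.009, -0.939]), 'tilt_x': np.float64(20.07), 'tilt_y': np.float64(-0.52), 'rms': np.float64(0.92), 'px': array([318., 370.]), 'area': np.int32(4096), 'force': array([3.9, 0.5, 2.2]), 'pos': array([ 0.3993, -0.1555,  0.2519]), 't': 8.85}
```

Emit:
{"op": "arm_command", "data": {
  "commands": "0 0 0 0;0 0 0 0;0 0 -5 0;0 0 -10 0;0 0 -20 0;0 0 -30 0;0 0 -35 0;0 0 -30 0;0 0 -20 0;0 0 0 0",
  "squeeze": 110
}}

```text
time: 9.68
eef_pos: [0.3985, -0.1559, 0.4047]
tcp_rot: [[-0.954, -0.3, 0.002], [-0.3, 0.954, -0.0], [-0.002, -0.001, -1.0]]
force: [-0.2, 0.2, -2.3]
gripper_width: 0.027
finger_force: 109.4
```

Emit:
{"op": "arm_command", "data": {
  "commands": "-10 16 0 0;-18.4 30 0 0;-18.4 30 0 0;-18.4 30 0 0;-18.4 30 0 0;-18.4 30 0 0;-8.4 14 0 0;0 0 0 0"
}}

```text
time: 10.35
eef_pos: [0.4497, 0.0535, 0.4]
tcp_rot: [[-0.952, -0.307, -0.006], [-0.307, 0.952, 0.001], [0.005, 0.002, -1.0]]
force: [-0.2, -0.0, -3.0]
gripper_width: 0.0269
finger_force: 109.4
```

Emit:
{"op": "arm_command", "data": {
  "commands": "-15 11.6 0 0;-29 22.3 0 0;-29 22.3 0 0;-29 22.3 0 0;-29 22.3 0 0;-14 10.8 0 0;0 0 0 5.8;0 0 0 5.8;0 0 0 5.8;0 0 0 5.8;0 0 0 0;0 0 0 0"
}}

```text
time: 11.35
eef_pos: [0.5546, 0.1982, 0.4005]
tcp_rot: [[-0.995, 0.098, -0.004], [0.098, 0.995, -0.002], [0.004, -0.003, -1.0]]
force: [-0.5, 0.0, -1.6]
gripper_width: 0.0268
finger_force: 109.4
```

```bash
python3 - <<'E'
from h import *
print(captilt()); s=read_state(); R=np.array(s['tcp_rot']); print(s['joints'],np.degrees(np.arctan2(R[1,0],R[0,0])),R[:,2])
w=get_image('wrist'); save(w,'w3'); C=cloud(w)
for t in ['nipple','nipple_tip','ring','carriage']:
    for r in models.recognise(t,'wrist')[:2]: print(t,r['score'],np.round(r['extent']))
m=(C[...,2]>.04)&(C[...,2]<.05)&(abs(C[...,0]-.525)<.1)&(abs(C[...,1]-.205)<.09)
print(cv2.minAreaRect((C[m][:,:2]*1000).astype(np.float32)))
m=(C[...,2]>.055)&(C[...,2]<.115)&(abs(C[...,0]-.525)<.06)&(abs(C[...,1]-.205)<.06); m&=np.mgrid[:480,:640][0]<300
o=np.zeros((480,640),np.uint8); o[m]=np.clip((C[m][:,2]-.05)*4000,0,255)
big=cv2.resize(np.hstack([w['frame'][60:300,200:460][...,::-1],cv2.cvtColor(o,cv2.COLOR_GRAY2BGR)[60:300,200:460]]),(800,370),interpolation=cv2.INTER_CUBIC); cv2.imwrite('pics/w3c.png',big)
E
```

```text
{'n': 3208, 'cap': array([  6.5,   0.3, 128.5]), 'axis': array([ 0.347, -0.002, -0.938]), 'tilt_x': np.float64(20.31), 'tilt_y': np.float64(-0.09), 'rms': np.float64(0.97), 'px': array([318., 369.]), 'area': np.int32(4110), 'force': array([ 0.4,  0.1, -1.2]), 'pos': array([0.5548, 0.1984, 0.4008]), 't': 11.4}
[-40.83024053  34.01005842  29.567793    97.73439571 -19.95733418
  53.7595827   80.89808187] 174.37140009857566 [-0.00295772 -0.00160183 -0.99999434]
nipple 0.73 [294. 153. 370. 198.]
nipple_tip 0.77 [294. 148. 370. 201.]
ring 0.89 [315. 149. 349. 185.]
carriage 0.73 [257. 116. 406. 227.]
((558.3953247070312, 190.35983276367188), (139.17330932617188, 144.8493194580078), 84.2878189086914)
```

View pics/w3.png

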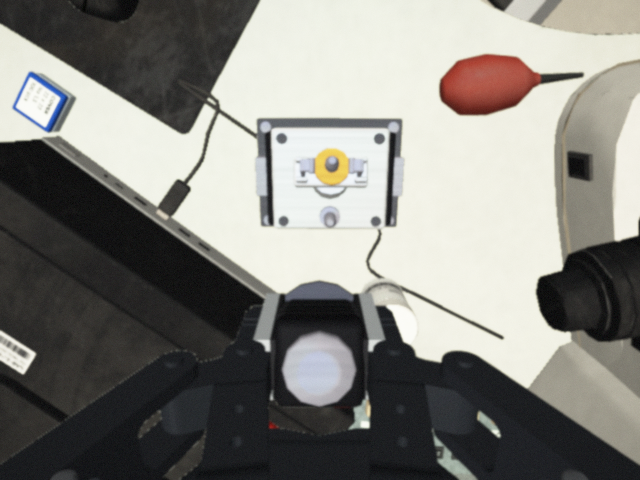

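```bash
python3 - <<'E'
from h import *
np.set_printoptions(precision=1,suppress=True)
w=get_image('wrist'); s=read_state(); R=np.array(s['tcp_rot']); p=np.array(s['eef_pos']); C=cloud(w); f=w['frame'].astype(int)
T=lambda q:R.T@(np.array(q)-p)*1000
hsv=cv2.cvtColor(w['frame'],cv2.COLOR_RGB2HSV)
m=(hsv[...,0]>12)&(hsv[...,0]<35)&(hsv[...,1]>120)&(hsv[...,2]>100); m[:120]=0; m[220:]=0
ys,xs=np.where(m); k=(xs>290)&(xs<380); xs,ys=xs[k],ys[k]
hull=cv2.convexHull(np.c_[xs,ys].astype(np.int32)); e=cv2.fitEllipse(hull); mc=cv2.minEnclosingCircle(hull)
print('ring',e,mc, xs.min(),xs.max(),ys.min(),ys.max(), 'z med',np.median(C[ys,xs],0)*1000)
P=C[ys,xs]; P=P[(P[:,2]>.075)]; g=np.linalg.lstsq(np.c_[P[:,:2],np.ones(len(P))],P[:,2],rcond=None)[0]; print('ring plane slope deg',np.degrees(np.arctan(g[:2])))
rc=world(w,e[0][0],e[0][1],z=.0872-.001); print('ring centre world',rc*1000,'tool',T(rc))
# carriage top: fit
m=(C[...,2]>.040)&(C[...,2]<.050)&(abs(C[...,0]-.528)<.06)&(abs(C[...,1]-.205)<.075)&(np.mgrid[:480,:640][0]<235)
q=cv2.minAreaRect((C[m][:,:2]*1000).astype(np.float32)); print('carr',q, 'z',np.median(C[m][:,2])*1000)
# high points tip
m=(abs(C[...,0]-rc[0])<.02)&(abs(C[...,1]-rc[1])<.012)&(C[...,2]>.094)&(np.mgrid[:480,:640][0]<235)
print('tip pts',m.sum(),C[m].mean(0)*1000 if m.any() else 0,C[m].max(0)*1000 if m.any() else 0)
th=np.radians(20.2); ax=np.array([np.sin(th),0,-np.cos(th)]); lat=np.array([np.cos(th),0,np.sin(th)])
for mouth in [(-27.8,.3,221.4),(-24,.3,220.1)]:
    mo=np.array(mouth); W=lambda q:p+R@(q/1000)
    a=np.linspace(0,2*np.pi,200)
    for z,r in [(99,11),(46,21),(40,21)]:
        Q=np.array([proj(w,W(mo+ax*z+r*(np.cos(t)*lat+np.sin(t)*np.array([0,1,0])))) for t in a]); print(z,Q.min(0),Q.max(0))
cv2.imwrite('pics/w4.png',cv2.resize(w['frame'][130:430,220:420][...,::-1],(400,600)))
g=cv2.cvtColor(w['frame'],cv2.COLOR_RGB2GRAY); print('col320',g[270:345,320]); print(g[385:420,320])
E
```

```text
ring ((329.3756103515625, 164.34446716308594), (34.15055847167969, 35.12944793701172), 0.9137848615646362) ((329.4617004394531, 164.41929626464844), 17.647985458374023) 313 345 148 182 z med [514.9 211.4  87.2]
ring plane slope deg [-26.6  -8.1]
ring centre world [513.5 211.6  86.2] tool [ 42.9   8.1 315.7]
carr ((529.5637817382812, 209.7804718017578), (106.40332794189453, 83.77945709228516), 84.3414077758789) z 44.0347378599428
tip pts 165 [510.  211.6  99.1] [515.2 216.3 102.9]
99 [279.5 329.1] [356.1 406. ]
46 [268.2 283.4] [368.  383.6]
40 [270.  282.6] [366.3 379.4]
99 [278.6 319.5] [356.9 398.2]
46 [267.5 276.2] [368.7 378. ]
40 [269.3 275.7] [367.  373.8]
col320 [241 241 240 239 241 239 240 240 238 226 180 118  93  98 102 108 104 104
 101 107 105 106 102 106 105 100 101  96  84  56  26  18  15  20  17  21
  15  13  16  20  15  19  21  25  16  16  13  11  18  13  16  19  22  22
  29  30  32  32  37  42  63  82 107 130 152 166 173 179 180 182 185 185
 191 195 195]
[200 201 198 200 198 200 197 198 198 194 190 184 182 180 177 179 176 177
 175 162 143  95  64  60  57  54  57  52  47  47  46  45  44  44  46]
```

View pics/w4.png

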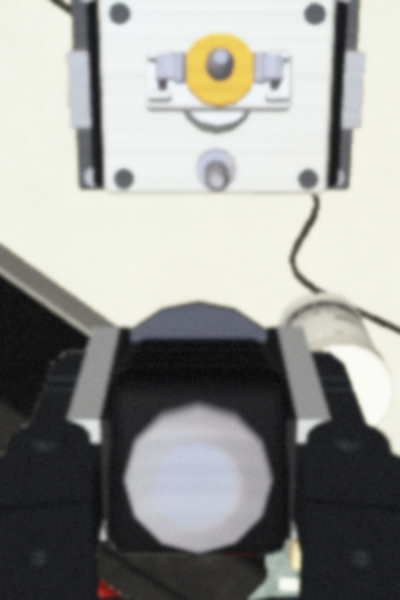

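Emit:
{"op": "arm_command", "data": {
  "commands": "10 1 0 0;20 2 0 0;20 2 0 0;20 2 0 0;12.5 0.8 0 0;0 0 15 0;0 0 20 0;0 0 16 0;0 0 8.6 0;0 0 0 0;0 0 0 0"
}}

```text
time: 12.62
eef_pos: [0.474, 0.2154, 0.3424]
tcp_rot: [[-0.995, 0.1, -0.0], [0.1, 0.995, -0.0], [0.0, -0.0, -1.0]]
force: [0.8, 0.1, -1.3]
gripper_width: 0.0268
finger_force: 109.4
```

```bash
python3 - <<'E'
from h import *
np.set_printoptions(precision=2,suppress=True)
s=read_state(); R=np.array(s['tcp_rot']); p=np.array(s['eef_pos']); print(captilt())
mo=p+R@np.array([-.0273,.0003,.2213]); n=np.array([-.3403,.0337,.9397]); ft=np.array([.5183,.2111,.074])
d=R.T@(mo-ft)*1000; nt=R.T@n; D=d@nt; print('D',D,'lateral err tool',d-D*nt, 'nt',nt)
for c in ['scene','top']:
    im=get_image(c); a=proj(im,mo); b=proj(im,ft+.03*n); print(c,a,b); u,v=map(int,b)
    cr=np.ascontiguousarray(im['frame'][v-45:v+45,u-50:u+50][...,::-1]); cr=cv2.resize(cr,(800,720)[:1]+(600,) if 0 else (660,594),interpolation=cv2.INTER_CUBIC)
    for q,col in [(mo,(0,0,255)),(mo+n*.04,(0,0,255)),(ft+.03*n,(0,255,0)),(ft,(0,255,0)),(ft+.014*n,(255,0,0))]:
        x=(proj(im,q)-[u-50,v-45])*6.6; cv2.circle(cr,(int(x[0]),int(x[1])),3,col,-1)
    cv2.imwrite(f'pics/a_{c}.png',cr)
E
```

```text
{'n': 3231, 'cap': array([  6.3,   0.2, 128.5]), 'axis': array([ 0.33, -0.02, -0.94]), 'tilt_x': np.float64(19.04), 'tilt_y': np.float64(-1.06), 'rms': np.float64(0.95), 'px': array([318., 370.]), 'area': np.int32(4153), 'force': array([-0.1,  1. , -1.3]), 'pos': array([0.47, 0.22, 0.34]), 't': 12.6667}
D 50.19323737113221 lateral err tool [0.16 0.14 0.06] nt [ 0.34 -0.   -0.94]
scene [250.14 209.45] [253.74 215.91]
top [243.45 249.23] [245.89 247.04]
```

View pics/a_scene.png

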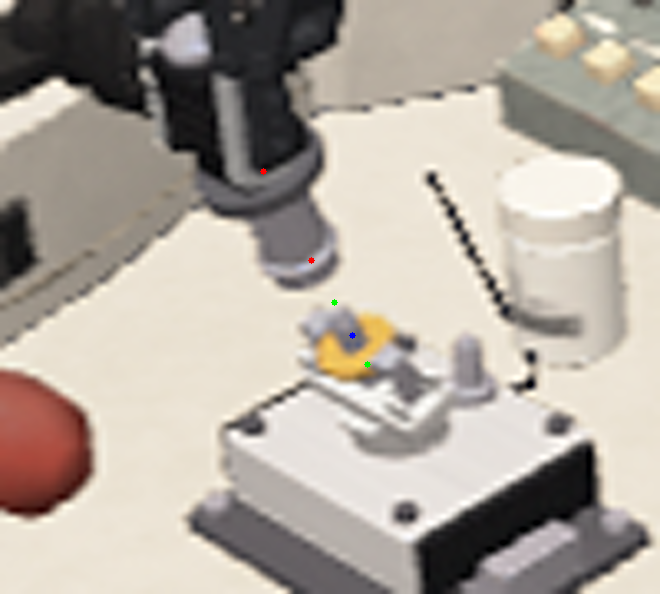

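Emit:
{"op": "arm_command", "data": {
  "commands": "-4 -0.5 0 0;-2.4 0 6.6 0;-2.4 0 6.6 0;0 0 0 0;0 0 0 0"
}}

```text
time: 13.18
eef_pos: [0.4828, 0.2138, 0.3284]
tcp_rot: [[-0.995, 0.1, -0.001], [0.1, 0.995, -0.001], [0.001, -0.001, -1.0]]
force: [-1.2, 1.0, -1.6]
gripper_width: 0.027
finger_force: 109.4
```

```bash
python3 - <<'E'
from h import *
s=read_state(); print(s['force'],s['eef_pos'])
fr=np.mean([get_image('scene')['frame'].astype(float) for _ in range(4)],0); u,v=252,214
cr=cv2.resize(fr[v-38:v+38,u-40:u+40][...,::-1].astype(np.uint8),(632,600),interpolation=cv2.INTER_CUBIC)
cv2.imwrite('pics/b.png',cr)
E
```

```text
[-1.23672231  0.96823237 -1.56863722] [0.48275746 0.21384834 0.32839717]
```

View pics/b.png

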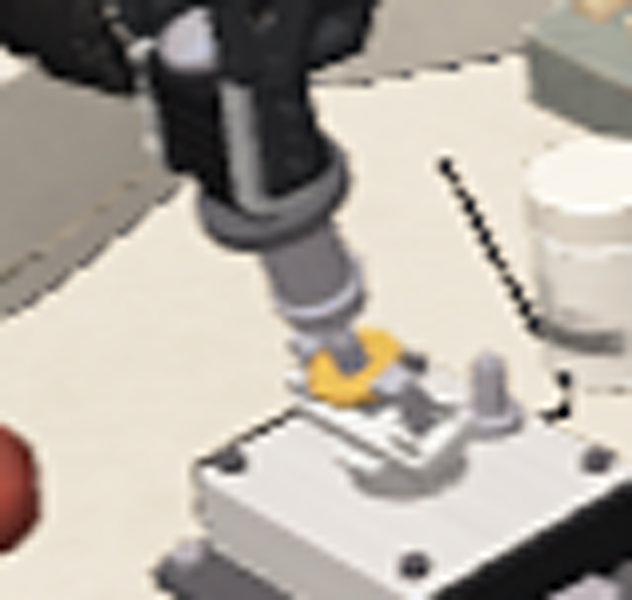

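Emit:
{"op": "arm_command", "data": {
  "commands": "-1 0 2.8 0;-1 0 2.8 0;-1 0 2.8 0;-1 0 2.8 0;0 0 0 0;0 0 0 0"
}}

```text
time: 13.88
eef_pos: [0.4868, 0.2136, 0.3176]
tcp_rot: [[-0.995, 0.1, -0.001], [0.1, 0.995, -0.0], [0.001, -0.0, -1.0]]
force: [0.5, 0.4, -1.9]
gripper_width: 0.0269
finger_force: 109.4
```

Emit:
{"op": "arm_command", "data": {
  "commands": "-0.7 0 1.9 0;-0.7 0 1.9 0;-0.7 0 1.9 0;-0.7 0 1.9 0;0 0 0 0;0 0 0 0"
}}

```text
time: 14.38
eef_pos: [0.4894, 0.2133, 0.31]
tcp_rot: [[-0.995, 0.1, -0.001], [0.1, 0.995, -0.0], [0.001, -0.0, -1.0]]
force: [-0.6, 0.6, -2.6]
gripper_width: 0.0267
finger_force: 109.4
```

Emit:
{"op": "arm_command", "data": {
  "commands": "-0.35 0 0.95 0;-0.35 0 0.95 0;-0.35 0 0.95 0;-0.35 0 0.95 0;0 0 0 0;0 0 0 0"
}}

```text
time: 14.88
eef_pos: [0.4906, 0.2132, 0.3066]
tcp_rot: [[-0.995, 0.1, -0.001], [0.1, 0.995, 0.0], [0.001, 0.0, -1.0]]
force: [-4.6, -0.3, 4.1]
gripper_width: 0.0267
finger_force: 109.8
```

```bash
python3 - <<'E'
from h import *
s=read_state(); print(s['force'],s['eef_pos'],s['torque'])
n=np.array([-.3403,.0337,.9397]); print('axial',n@s['force'])
fr=np.mean([get_image('scene')['frame'].astype(float) for _ in range(4)],0); u,v=254,220
a=cv2.resize(fr[v-30:v+30,u-30:u+30][...,::-1].astype(np.uint8),(400,400),interpolation=cv2.INTER_CUBIC)
f2=get_image('wrist')['frame'][60:360,170:470][...,::-1]; cv2.imwrite('pics/c.png',np.hstack([a,cv2.resize(f2,(400,400))]))
E
```

```text
[-4.56502177 -0.29069578  4.13506281] [0.49064687 0.21322844 0.30661796] [-0.0214027   1.01809041 -0.03168728]
axial 5.4293989842549735
```

View pics/c.png

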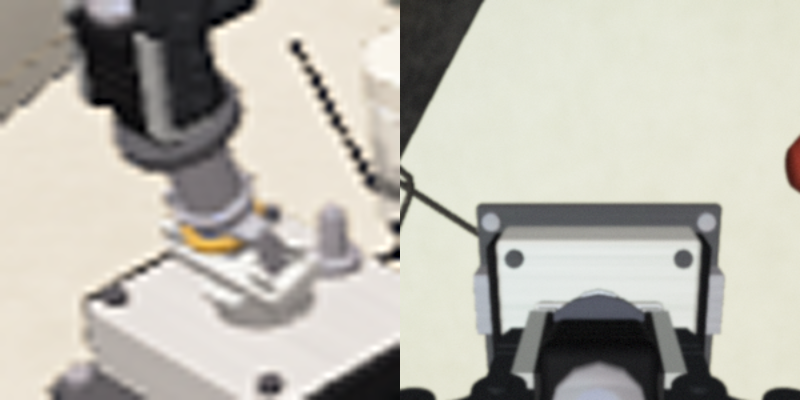

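Emit:
{"op": "arm_command", "data": {
  "commands": "-0.35 0 0.95 0;-0.35 0 0.95 0;-0.35 0 0.95 0;-0.35 0 0.95 0;0 0 0 0;0 0 0 0"
}}

```text
time: 15.63
eef_pos: [0.4918, 0.2131, 0.3034]
tcp_rot: [[-0.995, 0.1, -0.002], [0.1, 0.995, 0.001], [0.002, 0.001, -1.0]]
force: [-7.1, 0.2, 12.4]
gripper_width: 0.0268
finger_force: 111.3
```

Emit:
{"op": "arm_command", "data": {
  "commands": "-0.35 0 0.95 0;-0.35 0 0.95 0;-0.35 0 0.95 0;0 0 0 0;0 0 0 0"
}}

```text
time: 16.05
eef_pos: [0.4929, 0.213, 0.3001]
tcp_rot: [[-0.995, 0.099, -0.002], [0.099, 0.995, 0.0], [0.002, 0.0, -1.0]]
force: [-6.3, 0.2, 7.9]
gripper_width: 0.0272
finger_force: 111.0
```

Emit:
{"op": "arm_command", "data": {
  "commands": "-0.35 0 0.95 0;-0.35 0 0.95 0;-0.35 0 0.95 0;0 0 0 0;0 0 0 0"
}}

```text
time: 16.47
eef_pos: [0.4938, 0.2129, 0.2973]
tcp_rot: [[-0.995, 0.099, -0.002], [0.099, 0.995, 0.0], [0.002, 0.0, -1.0]]
force: [-6.4, -0.0, 8.5]
gripper_width: 0.0269
finger_force: 111.0
```

Emit:
{"op": "arm_command", "data": {
  "commands": "-0.35 0 0.95 0;-0.35 0 0.95 0;0 0 0 0;0 0 0 0"
}}

```text
time: 16.8
eef_pos: [0.4944, 0.2129, 0.2955]
tcp_rot: [[-0.995, 0.099, -0.002], [0.099, 0.995, 0.0], [0.002, 0.0, -1.0]]
force: [-7.5, -0.5, 10.4]
gripper_width: 0.0266
finger_force: 111.0
```

Emit:
{"op": "arm_command", "data": {
  "commands": "-0.35 0 0.95 0;-0.35 0 0.95 0;0 0 0 0;0 0 0 0"
}}

```text
time: 17.13
eef_pos: [0.4947, 0.2127, 0.295]
tcp_rot: [[-0.995, 0.099, -0.003], [0.099, 0.995, 0.002], [0.003, 0.001, -1.0]]
force: [-12.4, -1.4, 24.3]
gripper_width: 0.0268
finger_force: 113.1
```

Emit:
{"op": "arm_command", "data": {
  "commands": "-0.35 0 0.95 0;-0.35 0 0.95 0;0 0 0 0;0 0 0 0"
}}

```text
time: 17.47
eef_pos: [0.4949, 0.2124, 0.2948]
tcp_rot: [[-0.995, 0.1, -0.004], [0.1, 0.995, 0.003], [0.004, 0.003, -1.0]]
force: [-18.9, -2.5, 40.9]
gripper_width: 0.0273
finger_force: 115.4
```

Emit:
{"op": "arm_command", "data": {
  "commands": "0.5 0 -1.4 0;0 0 0 0;0 0 0 0;0 0 0 0;0 0 0 0;0 0 0 0;0 0 0 0;0 0 0 0;0 0 0 0;0 0 0 0;0 0 0 0;0 0 0 0"
}}

```text
time: 18.47
eef_pos: [0.4947, 0.2126, 0.295]
tcp_rot: [[-0.995, 0.1, -0.003], [0.1, 0.995, 0.002], [0.004, 0.002, -1.0]]
force: [-13.2, -0.7, 28.3]
gripper_width: 0.027
finger_force: 112.8
```

```bash
python3 - <<'E'
from h import *
print(captilt())
fr=np.mean([get_image('scene')['frame'].astype(float) for _ in range(4)],0); u,v=254,222
a=cv2.resize(fr[v-25:v+25,u-30:u+30][...,::-1].astype(np.uint8),(720,600),interpolation=cv2.INTER_CUBIC); cv2.imwrite('pics/d.png',a)
E
```

```text
{'n': 3111, 'cap': array([  6. ,   0.5, 128. ]), 'axis': array([ 0.34 , -0.009, -0.941]), 'tilt_x': np.float64(19.86), 'tilt_y': np.float64(-0.55), 'rms': np.float64(0.95), 'px': array([318., 370.]), 'area': np.int32(4120), 'force': array([-14.6,  -0.9,  29.2]), 'pos': array([0.4947, 0.2126, 0.295 ]), 't': 18.5167}
```

View pics/d.png

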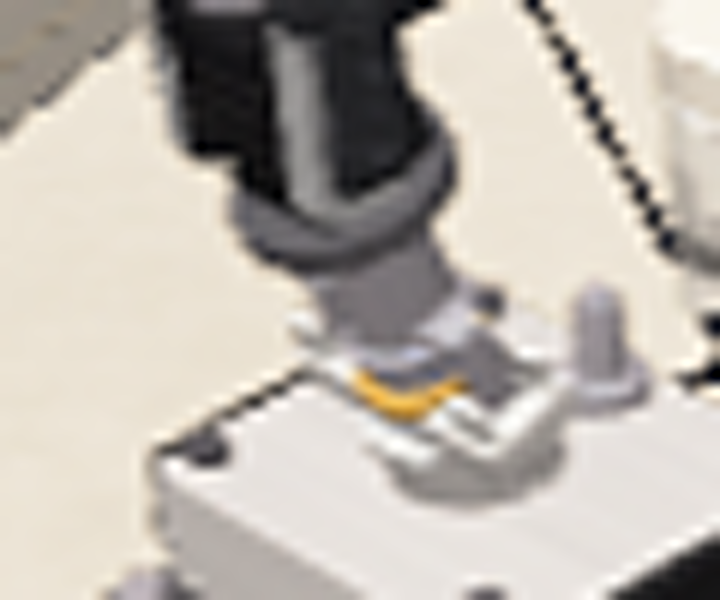

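The picture shows the ring low at (410,395) and the nose between the catches. The tilt is 19.9°, and the force rose steeply at the stop. I'll hold for two more seconds, then hand in.

Emit:
{"op": "arm_command", "data": {
  "commands": "0 0 0 0;0 0 0 0;0 0 0 0;0 0 0 0;0 0 0 0;0 0 0 0;0 0 0 0;0 0 0 0;0 0 0 0;0 0 0 0;0 0 0 0;0 0 0 0"
}}

```text
time: 19.72
eef_pos: [0.4947, 0.2126, 0.295]
tcp_rot: [[-0.995, 0.099, -0.003], [0.099, 0.995, 0.002], [0.004, 0.002, -1.0]]
force: [-13.8, -1.0, 28.9]
gripper_width: 0.0269
finger_force: 112.8
```

Emit:
{"op": "arm_command", "data": {
  "commands": "0 0 0 0;0 0 0 0;0 0 0 0;0 0 0 0;0 0 0 0;0 0 0 0;0 0 0 0;0 0 0 0;0 0 0 0;0 0 0 0;0 0 0 0;0 0 0 0"
}}

```text
time: 20.72
eef_pos: [0.4947, 0.2126, 0.295]
tcp_rot: [[-0.995, 0.099, -0.003], [0.099, 0.995, 0.002], [0.004, 0.002, -1.0]]
force: [-14.2, -1.6, 28.7]
gripper_width: 0.0267
finger_force: 112.8
```

```bash
python3 -c "
from rig import *
s=read_state(); print(s['force'],s['time'],s['finger_force']); print(job_done())"
```

```text
[-14.15321228  -1.5666089   28.72289726] 20.7167 112.79754638671875
the job is handed in; nothing more can be done
None
```

I handed the job in at 20.7 s with the coupler on the leaning nipple, the ring at its stop and the bead past the catches (judged from force, travel and one picture), after holding it there for over 3 s, still gripped and pushed with about 30 N; no verdict came back.

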